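# Clear a bridged bearing feeder

## Task

Three bearings have jammed side by side in the neck of the tilted steel hopper. Put the empty grey bin under the spout, then tap the side of the hopper, briskly but lightly (do not hammer it or ram it against its stops), until all three bearings have dropped into the bin; do not touch these bearings, and leave the other things on the table where they lie. Finish with the bin standing flat on the table and the three bearings at rest in it.

Things in the scene. Friction and masses are not known exactly. Their poses are not given: they have to be found in the camera images.
- feeder: Grey stand of a bench feeder, fixed to the table; it carries the steel hopper on four short rubber mounts. Origin on the table under it; -x is the way the spout points, y is across the hopper. Base plate 100 mm wide, 8 mm high, from 32 mm in front of the origin to 63 mm behind. The hopper's rear edge is the highest point, 170 mm above the table, about 20 mm behind the origin.
- hopper: Plain steel hopper, 112 mm wide, 141 mm long, 36 degrees steep; a funnel narrows it to a neck 48 mm wide inside, 35 mm long, under a clear cover. Origin at point mouth, +x up the slope, y across. Its mounts give 8 mm to each side along y at 0.6 N/mm, then hard stops. A slow push does nothing; a brisk tap (0.2 m/s, 2 to 4 mm past contact, then straight back) jolts the bearings. 2 to 15 taps, faster if need be.
- mouth (a point): Middle of the hopper floor's lower edge at the open spout, 80 mm in front of the feeder's origin and 62 mm above the table (underside of the floor there: 58 mm). Neck 56 mm wide outside. Bearings leave it forward at up to 0.7 m/s and land about 20 to 60 mm in front of it.
- side_left (a point): A good place to tap: point on the outer face of the hopper's left (+y of the feeder) side wall, 30 mm up the slope from the funnel, 12 mm above the hopper's floor, about 120 mm above the table. The wall is upright, faces +y, 56 mm from the hopper's middle, 26 mm high and 88 mm long along the slope. Nothing taller than 50 mm stands within 80 mm of it.
- side_right (a point): The same point on the right (-y) side wall.
- bearing_1: Bright steel ball bearing, 28.6 mm outside diameter, 10 mm thick, about 15 mm bore, 28 g; origin at the centre of its underside, z along its axis. Starts in the hopper, bridged across the throat of the neck together with bearing 2.
- bearing_2: Bright steel ball bearing, 28.6 mm outside diameter, 10 mm thick, about 15 mm bore, 28 g; origin at the centre of its underside, z along its axis. Starts bridged beside bearing 1.
- bearing_3: Bright steel ball bearing, 28.6 mm outside diameter, 10 mm thick, about 15 mm bore, 28 g; origin at the centre of its underside, z along its axis. Starts in the hopper just above bearings 1 and 2, resting against both.
- bin: Empty open grey plastic bin, 130 (x) x 120 (y) x 45 mm high, walls and floor 4 mm, with a moulded rim 10 mm wide and 6 mm thick round the top that stands 6 mm outside the walls; about 0.35 kg. Origin at the centre of its underside. Starts on the table to the left or right of the space in front of the spout. It passes under the spout; with its rear (+x) rim against the stand's base plate the mouth is about 40 mm inside that rim's wall.
- micrometer: Bystander: micrometer with green frame, 61 x 130 x 16 mm, lying on the other side of the space in front of the spout; origin at its underside's centre.
- marker: Bystander: blue marker pen lying on the table, 16 x 137 x 18 mm.
- loose_bearing: Bystander: a bearing like the others, lying on the table between the feeder and the yellow basket; leave it there.

How it is judged:
By the outcome, as a careful person would: the job done as asked, in the order asked, and still so for the second after the job is handed in, with the robot touching nothing.
It also fails if it takes over 64 s, if anything falls off the work surface, if the arm or the gripper's body presses on something with over 40 N, if the wrist force passes 120 N, or if a joint passes its speed limit or range.

## Robot

A 6-joint arm with a two-finger parallel gripper is mounted at the origin on a cart in front of the work surface, level with it; the furniture and walls round the work are solid. World frame = base frame: x ahead of the robot, y to its left, z up, the work surface at z = 0. Lengths are in m, angles in rad, forces in N, time in s.
With the tool pointing down it reaches from about 0.25 to 0.85 m from the base axis. Payload 12.5 kg.
Tool frame: the origin (TCP) lies on the centre line of the jaws, within the pads' length; the fingertips stand 19 mm ahead of it and the grasp point (between the pads) is the TCP (robot.nose_length is the distance from the TCP to the fingertips, in m); z points along the fingers, y is the line along which they close (so a half turn about z gives the same grasp; the last joint's range is limited). The gripper opens to 93 mm and grips with 3 to 60 N. Pads are 15 mm wide; open, the fingers measure 128 mm over their backs; the gripper's body (75 mm by 188 mm) begins 65 mm behind the grasp point.
Start: joints at [-1.282, 0.351, 1.652, -0, 1.139, -0.085], TCP at [0.201, -0.512, 0.238] pointing down, gripper open.
Joint ranges: [-2.75, 2.75], [-0.79, 2.1], [0.01, 2.65], [-1.57, 4.71], [0.07, 3.14], [-2.87, 2.87]. Speed limits (rad/s): [2.22, 2.22, 2.79, 3.14, 3.14, 3.14].

## Interface

Orientations are given as [roll, pitch, yaw] about the fixed x, y, z axes, in that order (R = Rz(yaw) Ry(pitch) Rx(roll)).
In Python, from rig import robot, eyes, close_job gives the robot as it stands.
- The arm moves only by the tool arm_command, never from a script. Its argument "targets" is a list of rows, each a list of 3 entries, a list of its own where there are three numbers: the shift along the tool's x, y, z in mm, then the turn, a rotation vector about the tool's x, y, z in units of 8 degrees (1.0 is 8 degrees), then the closure, from -1 (fully open) to 1 (shut). A call has 1 to 5 rows; each row is the pose to reach, as a shift and turn from the pose commanded when the call began, along the tool's axes at that moment; what a row does not reach only later rows make up. A row lasts 1/8 s, in which the tool goes at most 62.5 mm and 10.7 degrees, less where a joint would pass 70% of its speed; a pose out of reach is approached as far as the arm can. A call with a gripper value outside its range is refused whole. The fingers move at their own pace and stop on an object; "grip_force" is the grip in N (left out, the last holds). Time passes only in rows, so rows that repeat a pose let the fingers close. It gives the time, the measured TCP pose, the force, the opening and the grip force at its end, in the units of the state.
- robot.observe(): the state, without advancing time (a new reading comes with each control period).
- eyes.read_camera(name): name is "scene" or "top" or "wrist"; returns the picture (480x640x3 uint8, red, green, blue); there is no depth.
- eyes.get_calibration(name): a dict with "intrinsics" (3x3 intrinsics, pixels), "eye" and "orientation" of the camera in the world; the wrist camera has in their place "tool_from_camera" (4x4, takes a point from camera to tool coordinates, whose origin is the TCP and whose axes are the flange's). Camera axes: x right, y down, z forward; pixel columns grow to the right and rows downward; lengths in m; the calibration is good to about 2 mm. The wrist camera is an equidistant fisheye: a pixel r from the principal point sees the ray r / f radians off the axis. A picture is of the moment at which its call begins: read the wrist's pose just before it. get_calibration takes no time and is no camera call.
- close_job(): hands the job in; it is judged then, once.
The state is a dict: "t": time; "q": joint angles; "qvel": joint speeds; "effort": joint torques, N m; "ee_pos": TCP position; "tool_rot": TCP orientation; "ft_force": force on the tool from outside, world axes, zero at the start; "torque": the same for the moment, N m; "gripper_width": opening from 0.0 (shut) to 1.0 (fully open); "gripper_force": force on a finger pad.
Only numpy, scipy, OpenCV 4.12 (cv2) and the standard library are available. Lean on these libraries where they do the work, as an engineer would, in place of code of your own. Each camera call takes 0.05 s, during which the arm holds its last target. There are 200 camera calls.

## Working session

There is one attempt and no reset: what is moved stays moved. The work goes in short steps, Python scripts to look and compute and a tool call to move; the robot and the scene stay as the last step left them, time stands still between calls to the robot, and variables do not carry over. Pictures are saved under pics/ and viewed, at most 10 in all, crops included, and the job is handed in when it is done.

Besides the shell and the picture viewer there is one more tool, called after "Emit:" as name(argument=value, ...), one argument or row to a line, values as JSON. arm_command: Moves the arm, as the interface text tells. Its arguments: {"type":"object","properties":{"targets":{"type":"array"},"grip_force":{"type":"number"}},"required":["targets"]}

```bash
mkdir -p pics; python3 - <<'E'
from rig import robot, eyes
import cv2
s=robot.observe();print(s['t'],s['ee_pos'],s['tool_rot'],robot.nose_length)
for n in ("top","scene"):
    c=eyes.get_calibration(n);print(n,c)
    cv2.imwrite(f"pics/{n}0.png",eyes.read_camera(n)[:,:,::-1])
print(eyes.get_calibration("wrist"))
E
```

```text
0.0 [ 0.20076172 -0.51170143  0.23710746] [-3.14045466e+00 -7.90554575e-05  3.73793249e-01] 0.019
top {'intrinsics': array([[616.89290199,   0.        , 324.09668616],
       [  0.        , 616.89290199, 247.03850058],
       [  0.        ,   0.        ,   1.        ]]), 'eye': array([ 0.4651399 , -0.13523911,  1.15787668]), 'orientation': array([-3.06353696,  0.01194034, -1.54201442])}
scene {'intrinsics': array([[572.47751016,   0.        , 318.71100496],
       [  0.        , 572.47751016, 239.15895288],
       [  0.        ,   0.        ,   1.        ]]), 'eye': array([0.11528388, 0.45405436, 0.83353751]), 'orientation': array([-2.36298924,  0.01979123, -2.49685215])}
{'intrinsics': array([[371.64829954,   0.        , 326.05779969],
       [  0.        , 371.64829954, 236.16707582],
       [  0.        ,   0.        ,   1.        ]]), 'tool_from_camera': array([[-3.06438873e-04, -9.65660372e-01, -2.59807527e-01,
         7.23710897e-02],
       [ 9.99999248e-01, -6.04466390e-04,  1.06721541e-03,
        -2.47582875e-04],
       [-1.18761255e-03, -2.59807005e-01,  9.65659831e-01,
        -1.47529749e-01],
       [ 0.00000000e+00,  0.00000000e+00,  0.00000000e+00,
         1.00000000e+00]])}
```

View pics/top0.png

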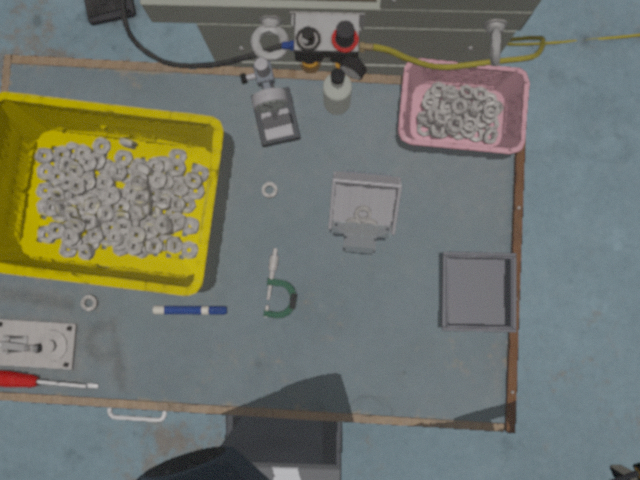

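View pics/scene0.png

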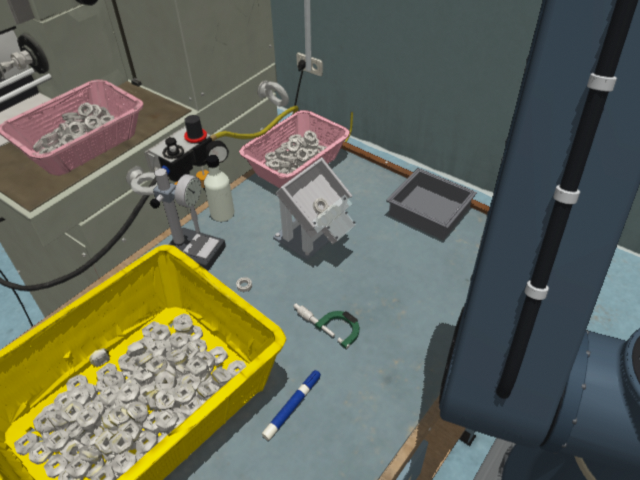

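The top view shows the hopper at about (365,210) with its spout pointing down the image, the bin at about (480,290) on the right (-y) and the micrometer at (280,290) on the other side. In the scene view, the bin is against a wooden edge and the hopper still holds its bearings. I'll enlarge the work area to measure it.

```bash
cat > h.py <<'E'
from rig import robot, eyes
import numpy as np, cv2
from scipy.spatial.transform import Rotation as R
def ray(n,u,v,z):
    c=eyes.get_calibration(n);K=c['intrinsics'];e=np.array(c['eye'])
    d=R.from_euler('xyz',c['orientation']).as_matrix()@np.linalg.inv(K)@[u,v,1]
    return e+d*(z-e[2])/d[2]
def proj(n,p):
    c=eyes.get_calibration(n)
    q=c['intrinsics']@R.from_euler('xyz',c['orientation']).as_matrix().T@(np.array(p)-c['eye']);return q[:2]/q[2]
E
python3 - <<'E'
from h import *
im=cv2.imread("pics/top0.png")[160:345,310:530]
cv2.imwrite("pics/crop1.png",cv2.resize(im,None,fx=3.2,fy=3.2,interpolation=cv2.INTER_CUBIC))
for p,z in [((332,174),.17),((401,178),.17),((480,290),.045)]: print(ray("top",*p,z))
E
```

```text
[ 0.66111543 -0.13061459  0.17      ]
[ 0.65751339 -0.24239949  0.17      ]
[ 0.48226604 -0.40134612  0.045     ]
```

View pics/crop1.png

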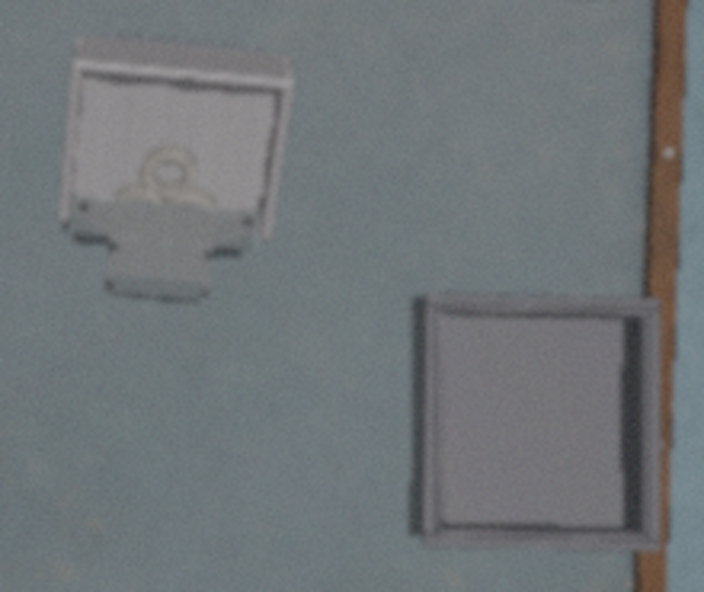

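```bash
cat > fit.py <<'E'
from h import *
from scipy.optimize import least_squares
def fit(P,U,x0):
    f=lambda s:(np.array([proj("top",[s[0]+np.cos(s[2])*p[0]-np.sin(s[2])*p[1],s[1]+np.sin(s[2])*p[0]+np.cos(s[2])*p[1],p[2]]) for p in P])-U).ravel()
    r=least_squares(f,x0);return r.x,r.fun.reshape(-1,2).round(1)
E
python3 - <<'E'
from fit import *
c=lambda L:np.array(L)/3.2+[310,160]
s,r=fit([(.02,.056,.17),(.02,-.056,.17),(-.08,.028,.06),(-.08,-.028,.06)],c([(78,62),(292,73),(105,290),(208,299)]),[.62,-.19,0])
print("feeder",s,r.tolist())
w=lambda p:(s[:2]+R.from_euler('z',s[2]).as_matrix()[:2,:2]@p).round(4)
print("mouth",w([-.08,0]))
sx=-.08+(.035+.030+.018)*.8
print("bin goal (plate contact):",w([-.032-.071,0]))
b,r=fit([(.071,.066,.045),(.071,-.066,.045),(-.071,-.066,.045),(-.071,.066,.045)],c([(425,297),(658,297),(658,548),(420,548)]),[.48,-.4,0])
print("bin",b,r.tolist())
E
```

```text
feeder [ 0.62752778 -0.18697306 -0.04991516] [[-1.7, 1.2], [0.5, 3.0], [1.1, -2.2], [0.2, -2.5]]
mouth [ 0.5476 -0.183 ]
bin goal (plate contact): [ 0.5247 -0.1818]
bin [ 0.47893327 -0.39922192  0.0129231 ] [[-0.9, -1.0], [-0.2, 0.1], [0.4, 1.1], [0.6, -0.2]]
```

Emit:
arm_command(
  targets=[
    [[45,-5,10],[0,0,-1.3],-1],
    [[90,-10,25],[0,0,-2.6],-1],
    [[135,-15,40],[0,0,-3.9],-1],
    [[185,-21,60],[0,0,-5.2],-1],
    [[238,-27,80],[0,0,-6.5],-1],
  ],
)

```text
t: 0.72
ee_pos: [0.4137, -0.399, 0.1569]
tool_rot: [-3.141, -0.0, 1.287]
ft_force: [-0.1, -0.4, -1.1]
gripper_width: 1.002
gripper_force: 0.0
```

Emit:
arm_command(
  targets=[
    [[0,0,0],[0,0,-1.3],-1],
    [[0,0,0],[0,0,-2.2],-1],
    [[0,0,0],[0,0,-2.2],-1],
  ],
)

```text
t: 1.1
ee_pos: [0.4125, -0.3998, 0.1573]
tool_rot: [-3.141, -0.0, 1.588]
ft_force: [0.3, 0.3, 0.2]
gripper_width: 1.002
gripper_force: 0.0
```

```bash
python3 - <<'E'
from h import *
s=robot.observe();print(s['t'],s['ee_pos'],s['tool_rot'],s['q'])
cv2.imwrite("pics/w1.png",eyes.read_camera("wrist")[:,:,::-1])
E
```

```text
1.1 [ 0.41251957 -0.39976545  0.15732603] [-3.14120036e+00 -4.92179428e-04  1.58778882e+00] [-8.50743118e-01  4.87612347e-01  1.66131058e+00  2.26262457e-05
  9.93298827e-01 -8.67748063e-01]
```

View pics/w1.png

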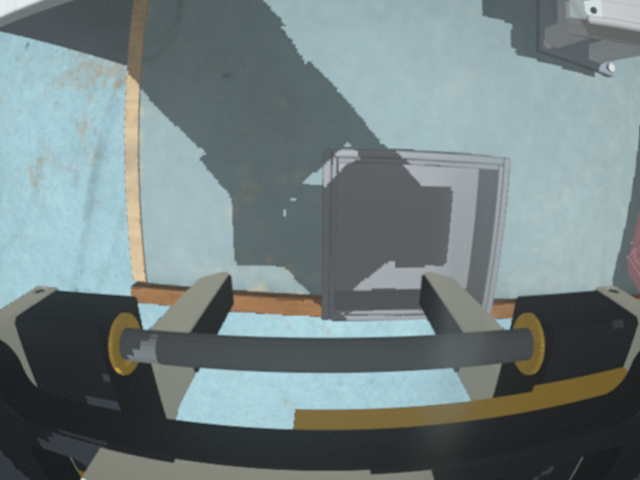

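The wrist view shows the bin's front rim at columns 322–333, on the jaw centre line (about 326), with the bin centred along the jaw's width. I'll go down and grip it.

Emit:
arm_command(
  targets=[
    [[0,0,40],[0,0,0],-1],
    [[0,0,80],[0,0,0],-1],
    [[0,0,105],[0,0,0],-1],
    [[0,0,115],[0,0,0],-1],
    [[0,0,115],[0,0,0],1],
  ],
  grip_force=15,
)

```text
t: 1.78
ee_pos: [0.4125, -0.4, 0.0427]
tool_rot: [-3.141, -0.0, 1.587]
ft_force: [-0.2, -0.1, -0.1]
gripper_width: 0.934
gripper_force: 0.0
```

Emit:
arm_command(
  targets=[
    [[0,0,0],[0,0,0],1],
    [[0,0,0],[0,0,0],1],
    [[0,0,0],[0,0,0],1],
    [[0,0,0],[0,0,0],1],
    [[0,0,0],[0,0,0],1],
  ],
)

```text
t: 2.4
ee_pos: [0.4126, -0.4, 0.0427]
tool_rot: [3.142, 0.0, 1.589]
ft_force: [-0.0, -0.0, 0.2]
gripper_width: 0.405
gripper_force: 0.0
```

Emit:
arm_command(
  targets=[
    [[0,0,0],[0,0,0],1],
    [[0,0,0],[0,0,0],1],
    [[0,0,0],[0,0,0],1],
    [[0,0,0],[0,0,0],1],
    [[0,0,0],[0,0,0],1],
  ],
)

```text
t: 3.02
ee_pos: [0.4127, -0.4, 0.0426]
tool_rot: [3.141, 0.0, 1.588]
ft_force: [0.3, -0.7, -1.3]
gripper_width: 0.104
gripper_force: 15.0
```

Emit:
arm_command(
  targets=[
    [[10,0,0],[0,0,0],1],
    [[30,0,0],[0,0,0],1],
    [[55,0,0],[0,0,0],1],
    [[80,0,0],[0,0,0.2],1],
    [[100,0,0],[0,0,0.45],1],
  ],
)

```text
t: 3.65
ee_pos: [0.4105, -0.2986, 0.0427]
tool_rot: [-3.141, -0.0, 1.525]
ft_force: [1.0, -1.0, -0.7]
gripper_width: 0.108
gripper_force: 15.1
```

```bash
python3 - <<'E'
from h import *
s=robot.observe();print(s['t'],s['ee_pos'],s['tool_rot'])
cv2.imwrite("pics/w2.png",eyes.read_camera("wrist")[:,:,::-1])
for p in [(297,300),(274,318)]:print(ray("top",*p,0))
E
```

```text
3.65 [ 0.41050867 -0.2985755   0.04269903] [-3.14138289e+00 -9.74551155e-05  1.52488020e+00]
[ 0.45449696 -0.07098479  0.        ]
[ 0.41977458 -0.02909592  0.        ]
```

View pics/w2.png

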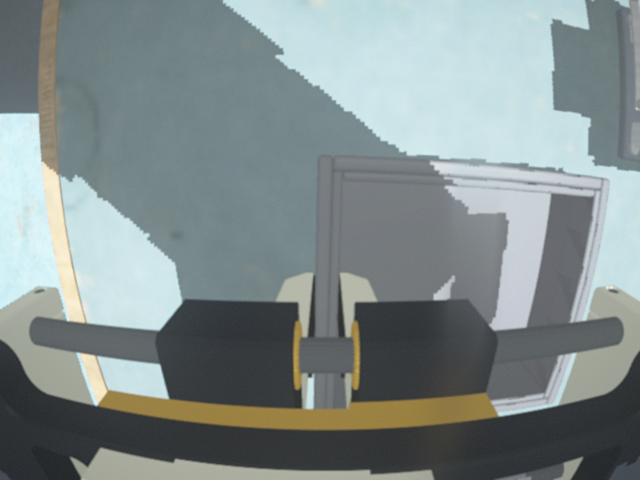

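The bin is gripped squarely: its rim, at column 327, is between the pads. I'll slide it under the spout.

Emit:
arm_command(
  targets=[
    [[20,0,0],[0,0,0],1],
    [[45,0,0],[0,0,0],1],
    [[70,0,0],[0,0,0],1],
    [[95,0,0],[0,0,0],1],
    [[115,8,0],[0,0,0],1],
  ],
)

```text
t: 4.32
ee_pos: [0.4235, -0.1842, 0.0427]
tool_rot: [-3.141, -0.0, 1.526]
ft_force: [0.5, -1.0, -0.6]
gripper_width: 0.102
gripper_force: 15.1
```

Emit:
arm_command(
  targets=[
    [[4,5,0],[0,0,0],1],
    [[7,12,0],[0,0,0],1],
    [[7,18,0],[0,0,0],1],
    [[7,18,0],[0,0,0],1],
  ],
)

```text
t: 4.82
ee_pos: [0.443, -0.1798, 0.0426]
tool_rot: [3.14, 0.0, 1.526]
ft_force: [1.6, 0.9, -0.3]
gripper_width: 0.105
gripper_force: 15.0
```

```bash
python3 - <<'E'
from h import *
s=robot.observe();print(s['t'],s['ee_pos'],s['tool_rot'])
a=eyes.read_camera("wrist")[:,:,::-1];b=eyes.read_camera("scene")[:,:,::-1]
cv2.imwrite("pics/w3.png",np.hstack([cv2.resize(a,(400,300)),cv2.resize(b[140:340,220:487],(400,300))]))
E
```

```text
4.825 [ 0.44299667 -0.17975325  0.04257144] [3.14040854e+00 3.67554728e-04 1.52556776e+00]
```

View pics/w3.png

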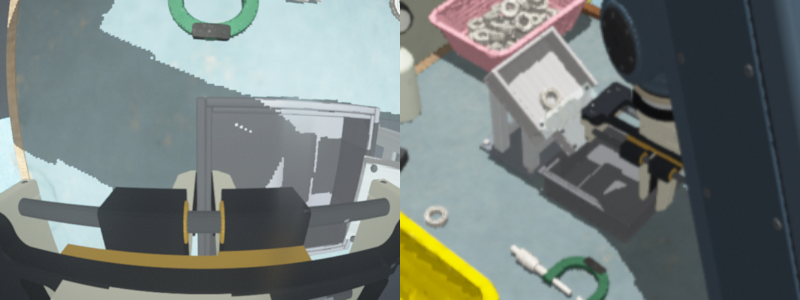

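The wrist view and the scene crop show the bin held and mostly under the spout. I'll push it 6 mm further, release it and lift.

Emit:
arm_command(
  targets=[
    [[0,3,0],[0,0,0],1],
    [[0,6,0],[0,0,0],1],
    [[0,6,0],[0,0,0],1],
    [[0,6,0],[0,0,0],-0.3],
    [[0,6,0],[0,0,0],-0.3],
  ],
)

```text
t: 5.55
ee_pos: [0.4484, -0.1796, 0.0427]
tool_rot: [3.141, 0.0, 1.526]
ft_force: [1.5, 1.0, 0.4]
gripper_width: 0.269
gripper_force: 0.0
```

Emit:
arm_command(
  targets=[
    [[0,0,0],[0,0,0],-0.3],
    [[0,0,0],[0,0,0],-0.3],
    [[0,0,-10],[0,0,0],-0.3],
    [[0,0,-30],[0,0,0],-0.3],
    [[0,-10,-65],[0,0,0],-0.3],
  ],
)

```text
t: 6.18
ee_pos: [0.4381, -0.1789, 0.1083]
tool_rot: [-3.141, -0.0, 1.526]
ft_force: [0.7, 0.2, 0.5]
gripper_width: 0.648
gripper_force: 0.0
```

Emit:
arm_command(
  targets=[
    [[-20,-25,-35],[0,0,0],1],
    [[-60,-30,-70],[0,0,0],1],
    [[-100,-10,-110],[0,0,0],1],
    [[-120,40,-130],[0,0,0],1],
    [[-120,80,-130],[0,0,0],1],
  ],
)

```text
t: 6.8
ee_pos: [0.5144, -0.3044, 0.2404]
tool_rot: [3.138, 0.002, 1.524]
ft_force: [-0.4, 0.4, -0.7]
gripper_width: 0.163
gripper_force: 0.0
```

```bash
python3 - <<'E'
from h import *
s=robot.observe();print(s['t'],s['ee_pos'],s['tool_rot'],s['q'],s['gripper_width'])
a=eyes.read_camera("top")[:,:,::-1]
cv2.imwrite("pics/t4.png",cv2.resize(a[150:350,250:517],(800,600),interpolation=cv2.INTER_CUBIC))
E
```

```text
6.8 [ 0.51443266 -0.30440119  0.24035117] [3.13802835e+00 2.39770720e-03 1.52384511e+00] [-6.12131145e-01  4.32783800e-01  1.52307789e+00 -1.25283860e-04
  1.18143680e+00 -5.65136897e-01] 0.162705226202546
```

View pics/t4.png

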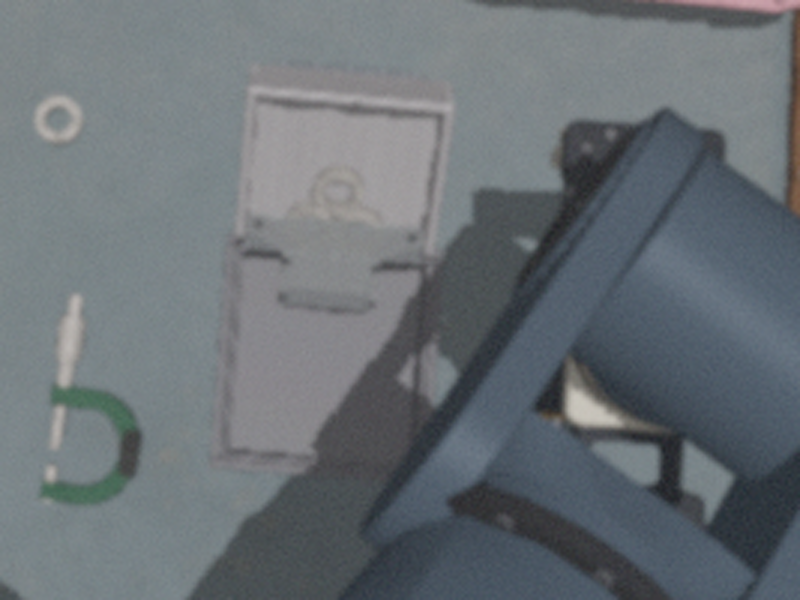

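The top view shows the bin squarely under the spout: rim edges at about 235 and 430, spout centred at about 327, and the bearings still bridged. Next I'll go to the right side wall with the fingers shut.

Emit:
arm_command(
  targets=[
    [[0,30,0],[0,0,0],1],
    [[0,65,20],[0,0,0],1],
    [[10,90,60],[0,0,0],1],
    [[18,90,100],[0,0,0],1],
    [[24,90,118],[0,0,0],1],
  ],
)

```text
t: 7.48
ee_pos: [0.603, -0.2817, 0.1179]
tool_rot: [-3.139, -0.001, 1.526]
ft_force: [-0.0, -0.5, 0.2]
gripper_width: 0.007
gripper_force: 0.0
```

Emit:
arm_command(
  targets=[
    [[0,0,0],[0,0,0],1],
    [[5,0,0],[0,0,0],1],
  ],
)

```text
t: 7.72
ee_pos: [0.6046, -0.2784, 0.1216]
tool_rot: [3.139, 0.001, 1.525]
ft_force: [0.1, -0.8, 0.8]
gripper_width: 0.005
gripper_force: 0.0
```

```bash
python3 - <<'E'
from h import *
s=robot.observe();print(s['t'],s['ee_pos'],s['tool_rot'],s['q'],s['gripper_width'],s['ft_force'])
cv2.imwrite("pics/w5.png",eyes.read_camera("wrist")[:,:,::-1])
E
```

```text
7.725 [ 0.60456831 -0.27840847  0.12164001] [3.13914201e+00 1.25112766e-03 1.52503751e+00] [-5.01459810e-01  6.80644543e-01  1.42233412e+00 -5.22402682e-05
  1.03586281e+00 -4.55675958e-01] 0.004791793787747857 [ 0.09943945 -0.80651532  0.77411897]
```

View pics/w5.png

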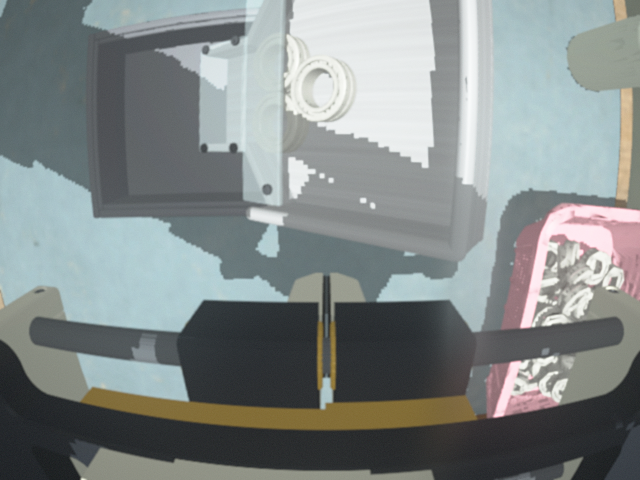

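The wrist view shows the wall opposite the fingertips (columns 250–455, fingers at 326). Bearing 3 is at (323,90), and bearings 1 and 2 are under the cover at about (280,60) and (275,120). I'll feel for contact slowly.

Emit:
arm_command(
  targets=[
    [[6,0,0],[0,0,0],1],
    [[12,0,0],[0,0,0],1],
    [[17,0,0],[0,0,0],1],
    [[20,0,0],[0,0,0],1],
    [[22,0,0],[0,0,0],1],
  ],
)

```text
t: 8.4
ee_pos: [0.605, -0.2555, 0.1196]
tool_rot: [-3.142, -0.0, 1.526]
ft_force: [0.1, 0.0, 0.0]
gripper_width: 0.005
gripper_force: 0.0
```

Emit:
arm_command(
  targets=[
    [[1,0,0],[0,0,0],1],
    [[2,0,0],[0,0,0],1],
    [[2,0,0],[0,0,0],1],
  ],
)

```text
t: 8.78
ee_pos: [0.6051, -0.2537, 0.1196]
tool_rot: [-3.142, -0.0, 1.526]
ft_force: [0.5, 0.6, 0.3]
gripper_width: 0.006
gripper_force: 0.0
```

Emit:
arm_command(
  targets=[
    [[1,0,0],[0,0,0],1],
    [[2,0,0],[0,0,0],1],
    [[2,0,0],[0,0,0],1],
  ],
)

```text
t: 9.15
ee_pos: [0.6052, -0.2516, 0.1197]
tool_rot: [3.142, -0.0, 1.526]
ft_force: [-1.0, -0.3, 0.2]
gripper_width: 0.005
gripper_force: 0.0
```

Emit:
arm_command(
  targets=[
    [[1,0,0],[0,0,0],1],
    [[2,0,0],[0,0,0],1],
    [[2,0,0],[0,0,0],1],
  ],
)

```text
t: 9.52
ee_pos: [0.6053, -0.2497, 0.1196]
tool_rot: [3.142, 0.0, 1.526]
ft_force: [-1.1, -0.4, 0.1]
gripper_width: 0.006
gripper_force: 0.2
```

Emit:
arm_command(
  targets=[
    [[1,0,0],[0,0,0],1],
    [[2,0,0],[0,0,0],1],
    [[2,0,0],[0,0,0],1],
  ],
)

```text
t: 9.9
ee_pos: [0.6054, -0.2477, 0.1197]
tool_rot: [3.141, 0.0, 1.526]
ft_force: [-0.4, -2.5, 0.0]
gripper_width: 0.002
gripper_force: 0.8
```

Contact is at about y = -0.250. Now the first tap: back off, a 25 mm row (0.2 m/s) ending about 3 mm past contact, then back.

Emit:
arm_command(
  targets=[
    [[-24,0,0],[0,0,0],1],
    [[-24,0,0],[0,0,0],1],
    [[1,0,0],[0,0,0],1],
    [[-24,0,0],[0,0,0],1],
    [[-24,0,0],[0,0,0],1],
  ],
)

```text
t: 10.52
ee_pos: [0.6042, -0.2722, 0.1197]
tool_rot: [3.141, 0.0, 1.525]
ft_force: [0.3, -0.4, 0.5]
gripper_width: 0.004
gripper_force: 0.0
```

```bash
cat > chk.py <<'E'
from h import *
import sys
s=robot.observe();print(s['t'],s['ee_pos'].round(4) if hasattr(s['ee_pos'],'round') else s['ee_pos'],s['ft_force'])
a=eyes.read_camera("wrist")[:,:,::-1].copy();cv2.imwrite(f"pics/k{sys.argv[1]}.png",a)
# circles in the hopper/bin region
g=cv2.medianBlur(cv2.cvtColor(a[0:225,90:480],cv2.COLOR_BGR2GRAY),3)
c=cv2.HoughCircles(g,cv2.HOUGH_GRADIENT,1,12,param1=80,param2=18,minRadius=12,maxRadius=36)
print(None if c is None else (c[0][:8]+[90,0,0]).round().astype(int).tolist())
if len(sys.argv)>2:
    d=cv2.absdiff(a,cv2.imread(f"pics/k{sys.argv[2]}.png"))[:225,90:480].max(2)
    n,_,st,ce=cv2.connectedComponentsWithStats((cv2.GaussianBlur(d,(5,5),0)>25).astype(np.uint8))
    for i in np.argsort(-st[1:,4])[:6]+1: print(st[i,4],(ce[i]+[90,0]).round())
E
python3 chk.py 1
```

```text
10.525 [ 0.6042 -0.2722  0.1197] [ 0.28593618 -0.38366523  0.51648077]
[[322, 108, 34], [280, 72, 34], [266, 70, 31], [310, 108, 29], [294, 66, 18], [334, 114, 22], [316, 94, 16], [220, 74, 15]]
```

Emit:
arm_command(
  targets=[
    [[25,0,0],[0,0,0],1],
    [[0,0,0],[0,0,0],1],
    [[0,0,0],[0,0,0],1],
    [[0,0,0],[0,0,0],1],
  ],
)

```text
t: 11.08
ee_pos: [0.6041, -0.2714, 0.1195]
tool_rot: [-3.141, -0.0, 1.525]
ft_force: [-0.5, -0.6, -0.5]
gripper_width: 0.003
gripper_force: 0.0
```

```bash
python3 chk.py 2 1
```

```text
11.075 [ 0.6041 -0.2714  0.1195] [-0.52473257 -0.56820823 -0.46095153]
[[160, 110, 19], [172, 114, 19], [182, 124, 19], [226, 54, 23], [190, 116, 13]]
2485 [183. 117.]
474 [376. 144.]
288 [289.  76.]
271 [315.  96.]
139 [312. 171.]
122 [211.  34.]
```

View pics/k2.png

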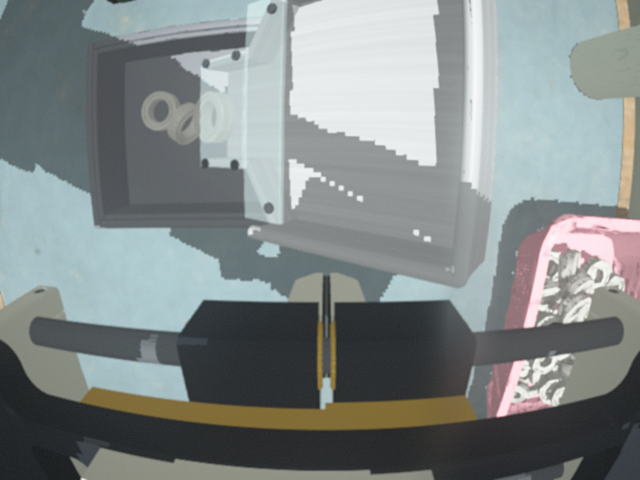

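The hopper is clear. Bearings show at (160,110) and (187,123), and a third at (213,117), just leaving the spout or lying under it. I'll wait a little and compare.

Emit:
arm_command(
  targets=[
    [[0,0,0],[0,0,0],1],
    [[0,0,0],[0,0,0],1],
    [[0,0,0],[0,0,0],1],
    [[0,0,0],[0,0,0],1],
    [[0,0,0],[0,0,0],1],
  ],
)

```text
t: 11.75
ee_pos: [0.6043, -0.2717, 0.1197]
tool_rot: [3.142, -0.0, 1.526]
ft_force: [-0.5, -0.7, 0.8]
gripper_width: 0.003
gripper_force: 0.0
```

```bash
python3 chk.py 3 2
```

```text
11.75 [ 0.6043 -0.2717  0.1197] [-0.51050308 -0.72747429  0.78869112]
[[204, 110, 21], [154, 110, 20], [170, 120, 22]]
304 [198. 107.]
271 [174. 122.]
266 [201. 135.]
259 [141. 109.]
217 [161. 112.]
149 [264. 220.]
```

Emit:
arm_command(
  targets=[
    [[-20,0,-10],[0,0,0],1],
    [[-40,0,-50],[0,0,0],1],
    [[-60,-20,-100],[0,0,0],1],
    [[-90,-50,-130],[0,0,0],1],
    [[-120,-90,-130],[0,0,0],1],
  ],
)

```text
t: 12.42
ee_pos: [0.5086, -0.3901, 0.2533]
tool_rot: [3.137, 0.004, 1.526]
ft_force: [-0.4, 0.1, -0.2]
gripper_width: 0.008
gripper_force: 0.0
```

Emit:
arm_command(
  targets=[
    [[-40,-40,0],[0,0,0],1],
    [[-40,-60,0],[0,0,0],1],
    [[-40,-60,0],[0,0,0],1],
  ],
)

```text
t: 12.8
ee_pos: [0.4459, -0.4262, 0.2506]
tool_rot: [3.141, 0.001, 1.523]
ft_force: [0.7, 0.2, 0.4]
gripper_width: 0.004
gripper_force: 0.0
```

```bash
python3 - <<'E'
from h import *
s=robot.observe();print(s['t'],s['ee_pos'])
t=eyes.read_camera("top")[:,:,::-1];b=eyes.read_camera("scene")[:,:,::-1];w=eyes.read_camera("wrist")[:,:,::-1]
f=lambda i:cv2.resize(i,(400,300),interpolation=cv2.INTER_CUBIC)
cv2.imwrite("pics/f.png",np.vstack([np.hstack([f(t[180:300,300:460]),f(b[150:270,260:420])]),np.hstack([f(w[:240,200:520]),f(t)])]))
E
```

```text
12.8 [ 0.44592556 -0.42619705  0.25063214]
```

View pics/f.png

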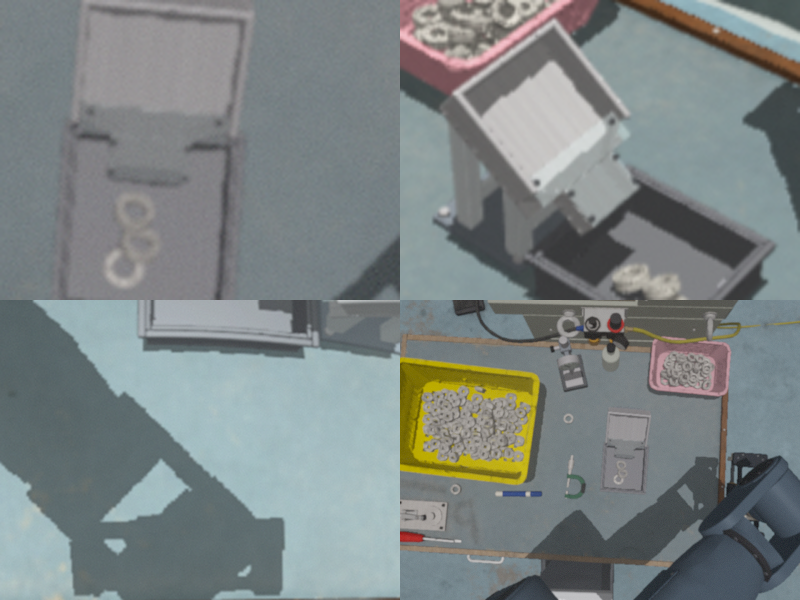

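All three bearings lie in the bin, in front of the spout (top crop (135,210), (140,243) and (125,268)). The hopper is empty and the bystanders haven't moved. I'll check that everything is at rest, then hand in.

Emit:
arm_command(
  targets=[
    [[0,0,0],[0,0,0],1],
    [[0,0,0],[0,0,0],1],
    [[0,0,0],[0,0,0],1],
    [[0,0,0],[0,0,0],1],
  ],
)

```text
t: 13.45
ee_pos: [0.4473, -0.4247, 0.2496]
tool_rot: [-3.142, -0.0, 1.526]
ft_force: [-0.6, -0.2, -0.4]
gripper_width: 0.005
gripper_force: 0.0
```

```bash
python3 - <<'E'
from h import *
from rig import close_job
a=cv2.imread("pics/f.png")[:300,:400]
t=cv2.resize(eyes.read_camera("top")[180:300,300:460,::-1],(400,300),interpolation=cv2.INTER_CUBIC)
d=cv2.GaussianBlur(cv2.absdiff(a,t),(7,7),0)[180:300,60:240].max();print(d)
if d<25: print(close_job())
E
```

```text
5
the job is handed in; nothing more can be done
None
```

The job is handed in: the bin is under the spout, two light taps on the hopper's right side dropped all three bearings into it, and they were at rest there with the other things unmoved, at about 13.5 s.

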